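Snap the lid onto the weighed sample tub and store it

ROBOT

A 6-joint arm with a two-finger parallel gripper is mounted at the origin on a cart in front of the work surface, level with it; the furniture and walls round the work are solid. World frame = base frame: x ahead of the robot, y to its left, z up, the work surface at z = 0. Lengths are in m, angles in degrees, forces in N, time in s.
With the tool pointing down it reaches from about 0.35 to 0.95 m from the base axis. Payload 17.4 kg.
Tool frame: the origin (TCP) lies between the finger pads; the fingertips stand 22 mm ahead of it and the grasp point (between the pads) lies 3 mm ahead of it; z points along the fingers, y is the line along which they close (so a half turn about z gives the same grasp; the last joint's range is limited). The gripper opens to 93 mm and grips with 3 to 60 N. Pads are 15 mm wide; open, the fingers measure 128 mm over their backs; the gripper's body (75 mm by 188 mm) begins 65 mm behind the grasp point.
Start: joints at [-75.103, 6.646, 82.598, -0, 90.757, -2.166], TCP at [0.198, -0.645, 0.241] pointing down, gripper open.
Joint ranges: [-162.19, 162.19], [-47.58, 125.68], [4.15, 143.07], [-65.23, 245.23], [0.69, 171.88], [-170.13, 170.13]. Speed limits (degrees/s): [108.29, 108.29, 127.2, 180, 180, 180].

INTERFACE

Orientations are given as a 3x3 rotation matrix whose columns are the frame's x, y, z axes.
In Python, from workcell import ctrl, viewer, close_job, spotter gives the robot as it stands. The module is installed in compiled form; this text tells all that it offers.
- The arm moves only by the tool carry_out, never from a script. Its argument "series" is a list of rows, each a list of 3 entries, a list of its own where there are three numbers: the turn, a rotation vector about the world's x, y, z in degrees, then the shift along the world's x, y, z in m, then the closure, from 0 (fully open) to 1 (shut). A call has 1 to 8 rows; each row shifts and turns the commanded pose from where the row before left it; what a row does not reach is not made up. A row lasts 1/12 s, in which the tool goes at most 41.7 mm and 7.16 degrees, less where a joint would pass 70% of its speed; a pose out of reach is approached as far as the arm can. A call is refused whole if a number of a shift passes 0.0417 or a number of a turn 7.16, either way. A call with a gripper value outside its range is refused whole. The fingers move at their own pace and stop on an object; "newtons" is the grip in N (left out, the last holds). Time passes only in rows, so rows that do not move let the fingers close. It gives the time, the measured TCP pose, the force, the opening and the grip force at its end, in the units of the state.
- ctrl.read_state(): the state, without advancing time (a new reading comes with each control period).
- viewer.get_image(name): name is "scene" or "top" or "wrist"; returns (picture, depth): 400x640x3 uint8, red, green, blue; 400x640 float32, m along the optical axis (not along the pixel's ray), 0 where there is no reading.
- viewer.camera_info(name): a dict with "fx", "fy", "cx", "cy" (pixels), "xyz" and "attitude" of the camera in the world. Camera axes: x right, y up, looking along -z (the intrinsics and any distortion apply to the point x, -y, -z); pixel columns grow to the right and rows downward; lengths in m; the calibration is good to about 2 mm. A picture is of the moment at which its call begins: read the wrist's pose just before it. camera_info takes no time and is no camera call; for the wrist camera it gives the pose at the moment of the call.
- close_job(): hands the job in; it is judged then, once.
Trained networks look in the newest picture that a camera, given by its name, has taken for a name from the list of things; names that differ only in an ending like _2 or _b are one class to them, and where a whole thing is asked for, a point or a joint stands for the part that bears it (a point fixed in the world has none). Each returns a list of dicts, best first, with "score" (0 to 1); they miss things now and then, are a little off and sometimes report something else, mostly with a low value. They report only what shows in the picture. A call takes as long as a camera call. They do not tell look-alikes from the thing itself.
- spotter.outline_of(label, camera): "pixels" (400x640 bool, what is visible of it).
- spotter.place_of(label, camera): "position" ([x, y, z] in m, in world coordinates, good to about 4 mm: a listed point, or the origin of a listed thing).
The state is a dict: "time_s": time; "joint_pos": joint angles; "joint_vel": joint speeds; "tau": joint torques, N m; "tcp_pos": TCP position; "tcp_rot": TCP orientation; "force": force on the tool from outside, world axes, zero at the start; "ft_torque": the same for the moment, N m; "grip_width": finger opening in m; "finger_force": force on a finger pad.
Only numpy, scipy, OpenCV 4.12 (cv2) and the standard library are available. Lean on these libraries where they do the work, as an engineer would, in place of code of your own. Each camera call takes 0.05 s, during which the arm holds its last target. There are 200 camera calls.

TASK

The open tub with today's cutlet sample has been weighed: lift it level off the dial scale and stand it on the bare table, for it must not be closed on the spring scale. Put the blue lid on it and press its four orange snap tabs down one after another until each clicks and stays down. Then pick the closed tub up by the lid's grip and stand it in the empty bay of the grey caddy; drop nothing and leave the timer and the salt shaker where they are.

Things in the scene. Friction and masses are not known exactly. Their poses are not given: they have to be found in the camera images.
- tub: Loose off-white open food tub with brown cutlets in it, 0.2 to 0.45 kg, 60 mm high. Starts on the scale's pan, near its middle. Origin: centre of its underside; x along its length, y across, z up. Round its top a flange 128 mm (x) by 68 mm (y), 5 mm thick (z 55 to 60 mm); grip it across the 68 mm. Walls 116 x 56 mm outside, 110 x 50 mm inside. The same after half a turn.
- lid: Loose blue lid of the tub, right way up on the table, 0.14 kg. Origin: centre of the underside of its locating skirt; x along its length, z up. Plate 128 x 68 mm, z 6 to 10 mm, raised panel 90 x 30 mm to z 13.5 mm. The skirt (107.6 x 47.6 mm, 6 mm deep, rounded) goes inside the tub's walls, 1.2 mm clear all round: seated, the lid's origin is 54 mm above the tub's. Fits either way round.
- lid_grip (a point): Middle of the lid's grip, 33 mm above the lid's origin: a blue upright fin in the lid's centre, 12 mm thick (along the lid's x: close the fingers along x), 26 mm wide (y), z 13.5 to 42 mm.
- tab_1 (a joint): Orange snap tab at the lid's +x end, rad. 0: free, standing up at 0.50 rad; grows as pressed down. A straight-down push of about 6 to 16 N on its ridge forces its catch bead over the tub's flange; near 0.5 it snaps in and the push falls to about 3 N; 0.55 is its hard stop. Let go, it stays at about 0.45 if caught, else springs back to 0.
- tab_2 (a joint): The same tab in the middle of the lid's +y long side.
- tab_3 (a joint): The same tab at the lid's -x end.
- tab_4 (a joint): The same tab in the middle of the lid's -y long side.
- tab_1_pad (a point): Top of tab 1's thumb ridge, where to press. The tab is a flap 30 mm wide, hinged 16 mm in from the lid's edge at z 10 mm, 19.5 mm long outward, with a springy skirt at its end. The ridge is 22 mm long, along the edge. Free, its top is 56.5 mm from the lid's middle and 21.5 mm above the lid's origin; pressed flat 61 mm and 16 mm (15.3 mm at the stop).
- tab_2_pad (a point): The same on tab 2: free 26.5 mm from the lid's middle and 21.5 mm up; pressed flat 31 mm and 16 mm.
- tab_3_pad (a point): The same on tab 3 (distances as tab 1).
- tab_4_pad (a point): The same on tab 4 (distances as tab 2).
- scale: Fixed pale-green dial scale with a round pan of 216 mm across at the top. Origin: centre of its underside on the table. The pan's rim is 221 mm up; the body below is about 175 x 176 mm.
- caddy: Fixed grey open caddy, 171 mm (x) by 296 mm (y), walls 60 mm high, 3 mm thick, on the right-hand table, whose top is 3 mm lower. Origin: centre of its underside. Three bays along y: the one at +y is empty, the middle one holds a closed tub with a green lid (top 100 mm up), the one at -y two jars.
- bay (a point): Centre of the floor of the empty bay, 4 mm above the caddy's underside; axes as the caddy's. The bay is 165 mm (x) by 104 mm (y); a closed tub measures 135 x 75 mm over its tabs, its length goes along x, either way round.
- timer: Loose red and white wind-up kitchen timer, 66 mm across, 57 mm high, a bystander. Origin: centre of its underside.
- salt: Loose salt shaker, 44 mm across, 90 mm high, a bystander. Origin: centre of its underside.
There are look-alikes about, which are no part of the job. Several things have the shape of the lid; the one meant has the colours described above.

How it is judged:
By the outcome, as a careful person would: the job done as asked, in the order asked, and still so for the second after the job is handed in, with the robot touching nothing.
It also fails if it takes over 72 s, if anything falls off the work surface, if the arm or the gripper's body presses on something with over 40 N, if the wrist force passes 120 N, or if a joint passes its speed limit or range.

## Working session

There is one attempt and no reset: what is moved stays moved. The work goes in short steps, Python scripts to look and compute and a tool call to move; the robot and the scene stay as the last step left them, time stands still between calls to the robot, and variables do not carry over. Pictures are saved under pics/ and viewed, at most 10 in all, crops included, and the job is handed in when it is done.

Besides the shell and the picture viewer there is one more tool, called after "Request:" by a JSON object that holds its "method" and its "body", one argument or row to a line. carry_out: Moves the arm, as the interface text tells. Its arguments: {"type":"object","properties":{"series":{"type":"array","items":{"type":"array"}},"newtons":{"type":"number"}},"required":["series"]}

```bash
mkdir -p pics
cat > h.py <<'E'
import numpy as np, cv2
from workcell import ctrl, viewer, close_job, spotter
def cloud(name):
    i=viewer.camera_info(name); im,d=viewer.get_image(name); return im,d,pts(d,i)
def pts(d,i):
    v,u=np.mgrid[0:d.shape[0],0:d.shape[1]]
    x=(u-i['cx'])/i['fx']*d; y=-(v-i['cy'])/i['fy']*d
    P=np.stack([x,y,-d],-1); R=np.array(i['attitude']); 
    W=P@R.T+np.array(i['xyz']); W[d==0]=np.nan; return W
def save(n,im): cv2.imwrite('pics/'+n+'.png',im[...,::-1])
E
python3 - <<'E'
from h import *
for n in ['scene','top']:
    i=viewer.camera_info(n); print(n,i)
    im,d,W=cloud(n); save(n+'1',im); np.savez(n+'1.npz',im=im,W=W)
    for l in ['tub','lid','lid_grip','tab_1_pad','scale','caddy','bay','timer','salt']:
        r=spotter.place_of(l,n); print(n,l,[(round(a['score'],2),np.round(a['position'],3).tolist()) for a in r])
s=ctrl.read_state(); print(s['time_s'],s['tcp_pos'],s['tcp_rot'],s['force'])
E
```

```text
scene {'fx': 376.71546575831474, 'fy': 376.71546575831474, 'cx': 319.0746683078113, 'cy': 197.63988980217454, 'xyz': array([-0.11922507,  0.60775388,  0.7146905 ]), 'attitude': array([[-0.66281968,  0.41013897, -0.62646316],
       [-0.74849804, -0.38583831,  0.53933244],
       [-0.02051224,  0.8263866 ,  0.56272944]])}
scene tub [(0.85, [0.515, 0.386, 0.216])]
scene lid [(0.85, [0.534, 0.026, 0.004]), (0.61, [0.357, 0.166, 0.001])]
scene lid_grip [(0.83, [0.533, 0.027, 0.035]), (0.72, [0.352, 0.159, 0.038])]
scene tab_1_pad [(0.46, [0.586, 0.047, 0.02]), (0.45, [0.41, 0.175, 0.025])]
scene scale [(0.57, [0.517, 0.399, -0.001])]
scene caddy [(0.76, [0.521, -0.339, -0.005])]
scene bay [(0.9, [0.518, -0.251, 0.002]), (0.52, [0.533, 0.026, 0.002])]
scene timer [(0.61, [0.731, 0.18, 0.002])]
scene salt []
top {'fx': 492.23886946429405, 'fy': 492.23886946429405, 'cx': 319.4131938551928, 'cy': 196.0838312173792, 'xyz': array([0.48172211, 0.03847714, 1.47564885]), 'attitude': array([[ 0.01929007,  0.99898633, -0.04067199],
       [-0.99974848,  0.01973831,  0.01064826],
       [ 0.01144026,  0.04045635,  0.99911581]])}
top tub [(0.55, [0.519, 0.383, 0.216])]
top lid [(0.79, [0.536, 0.026, 0.002]), (0.79, [0.357, 0.17, 0.001]), (0.35, [0.53, 0.027, 0.027]), (0.26, [0.481, 0.004, 0.019])]
top lid_grip [(0.96, [0.354, 0.168, 0.033]), (0.87, [0.532, 0.026, 0.027])]
top tab_1_pad [(0.62, [0.586, 0.044, 0.023]), (0.39, [0.409, 0.176, 0.018])]
top scale [(0.42, [0.526, -0.345, -0.002])]
top caddy [(0.64, [0.528, -0.344, -0.002])]
top bay [(0.62, [0.517, -0.25, -0.003])]
top timer [(0.92, [0.729, 0.176, -0.001])]
top salt [(0.75, [0.71, 0.326, -0.0])]
1.0 [ 0.19804829 -0.64527927  0.24062457] [[ 9.55990258e-01  2.93398408e-01 -8.64503322e-06]
 [ 2.93398408e-01 -9.55990257e-01  4.90973825e-05]
 [ 6.14052636e-06 -4.94730584e-05 -9.99999999e-01]] [-0.30741993 -0.26313265 -0.58753791]
```

View pics/top1.png

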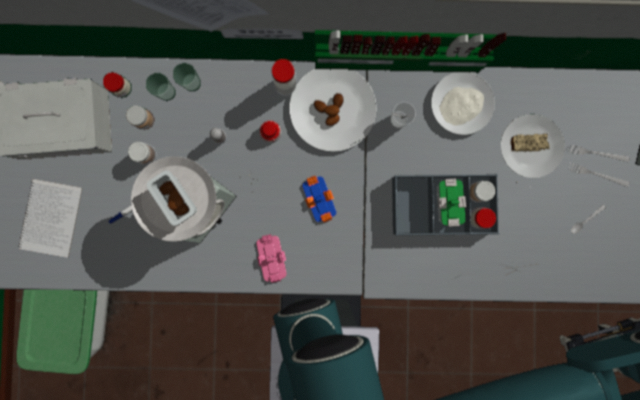

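View pics/scene1.png

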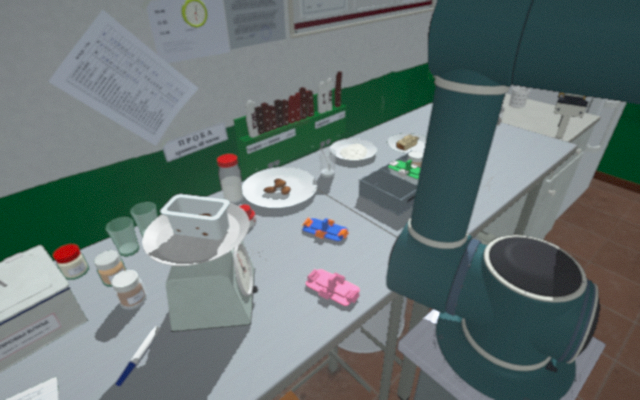

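Blue lid is at about pixel (318,199) and the pink look-alike at (271,258). The tub sits on the pan at (172,200), and the caddy's empty bay is at (412,205). The scene view agrees. Next I need the exact yaws and centres.

```bash
cat > fit.py <<'E'
from h import *
def rect(P):
    (c,(w,h),a)=cv2.minAreaRect((P*1000).astype(np.float32))
    if w<h: w,h,a=h,w,a+90
    return np.round(c,1),round(w,1),round(h,1),round((a+90)%180-90,1)
E
python3 - <<'E'
from fit import *
for n in ['top','scene']:
    z=np.load(n+'1.npz'); im,W=z['im'].astype(int),z['W']; r,g,b=im[...,0],im[...,1],im[...,2]
    x,y,h=W[...,0],W[...,1],W[...,2]
    m=(np.hypot(x-.517,y-.385)<.1)&(h>.258)&(h<.29); print(n,'tub',m.sum(),rect(W[m][:,:2]),np.median(h[m]), np.percentile(h[m],[5,95]))
    near=np.hypot(x-.534,y-.026)<.1
    m=near&(b>r*1.6)&(b>70)&(h<.018)&(h>.004); print('lid plate',m.sum(),rect(W[m][:,:2]),np.median(h[m]))
    m=near&(h>.006)&(h<.06)&((b>r*1.6)|(r>b*1.8)); print('lid all',m.sum(),rect(W[m][:,:2]))
    m=near&(h>.03)&(h<.06); print('fin',m.sum(),rect(W[m][:,:2]),np.percentile(h[m],95))
    m=near&(r>b*1.8)&(r>110)&(h<.05)
    k,lab,st,ce=cv2.connectedComponentsWithStats(m.astype(np.uint8))
    for j in range(1,k):
        if st[j,4]>8: print(' tab',st[j,4],np.round(np.nanmean(W[lab==j],0),3))
    m=(np.abs(x-.52)<.15)&(np.abs(y+.34)<.2)&(h>.045)&(h<.064); print('caddy',m.sum(),rect(W[m][:,:2]))
    m=(np.hypot(x-.517,y-.385)<.15)&(h>.19)&(h<.235); print('pan',rect(W[m][:,:2]),np.percentile(h[m],[5,50,95]))
    m=(np.abs(x-.52)<.2)&(np.abs(y+.34)<.3)&(h>.045)&(h<.3);print('caddy max h',np.percentile(h[m],99.5))
    m=(h>.03)&(h<.3)&(x>.3)&(x<.9)&(y>-.2)&(y<.28)
    k,lab,st,ce=cv2.connectedComponentsWithStats(m.astype(np.uint8))
    for j in range(1,k):
        if st[j,4]>15: q=W[lab==j];print(' obst',np.round(q.min(0),3),np.round(q.max(0),3))
E
```

```text
top tub 685 (array([519.5, 388.3]), 129.0, 69.7, 34.9) 0.27556405479316304 [0.26274001 0.27982472]
lid plate 588 (array([533.5,  24.4]), 126.4, 69.2, 22.1) 0.011742467315155602
lid all 914 (array([534.2,  24.1]), 138.4, 81.0, 27.7)
fin 37 (array([532.6,  23.9]), 24.8, 12.0, -62.5) 0.04841868811334975
 tab 68 [0.589 0.047 0.018]
 tab 57 [ 0.546 -0.006  0.017]
 tab 52 [0.525 0.05  0.018]
 tab 66 [0.48  0.002 0.018]
caddy 1199 (array([ 522.2, -343.9]), 300.1, 174.2, -88.3)
pan (array([518.8, 396.4]), 213.8, 213.7, -42.7) [0.20581693 0.21202204 0.22522273]
caddy max h 0.09780701495772959
 obst [0.84  0.097 0.03 ] [0.9   0.163 0.162]
 obst [ 0.745 -0.2    0.031] [ 0.807 -0.172  0.126]
 obst [ 0.779 -0.03   0.03 ] [0.811 0.017 0.052]
 obst [0.7   0.143 0.03 ] [0.76  0.202 0.065]
 obst [ 0.432 -0.2    0.03 ] [ 0.605 -0.191  0.069]
 obst [0.525 0.013 0.035] [0.541 0.036 0.05 ]
 obst [0.346 0.151 0.035] [0.361 0.174 0.048]
scene tub 1114 (array([519.2, 389.8]), 130.0, 70.9, 34.3) 0.27315367517101724 [0.25928399 0.27670372]
lid plate 385 (array([531.1,  26.4]), 121.6, 70.3, 22.1) 0.01060285826730667
lid all 575 (array([530.3,  30.1]), 137.4, 76.5, 20.9)
fin 35 (array([531.8,  26.8]), 26.0, 11.2, -74.2) 0.04310043515906673
 tab 38 [0.584 0.051 0.017]
 tab 17 [0.537 0.001 0.018]
 tab 45 [0.519 0.06  0.016]
 tab 44 [0.474 0.007 0.017]
caddy 755 (array([ 522.4, -340.7]), 301.0, 173.5, -87.8)
pan (array([504.5, 405. ]), 214.6, 185.2, 62.8) [0.20726234 0.20965544 0.22689396]
caddy max h 0.09523381944699137
 obst [ 0.745 -0.2    0.031] [ 0.806 -0.17   0.123]
 obst [0.837 0.103 0.03 ] [0.9   0.169 0.155]
 obst [ 0.431 -0.2    0.03 ] [ 0.603 -0.188  0.062]
 obst [ 0.778 -0.028  0.03 ] [0.807 0.018 0.044]
 obst [0.701 0.15  0.03 ] [0.75  0.183 0.06 ]
 obst [0.524 0.015 0.033] [0.538 0.039 0.044]
 obst [0.346 0.154 0.03 ] [0.359 0.177 0.044]
```

Request:
{"method": "carry_out", "body": {
  "series": [
    [[0,0,0],[0.0164,0.034,0.0085],0.0],
    [[0,0,0],[0.0164,0.034,0.0085],0.0],
    [[0,0,0],[0.0164,0.034,0.0085],0.0],
    [[0,0,0],[0.0164,0.034,0.0085],0.0],
    [[0,0,0],[0.0164,0.034,0.0085],0.0],
    [[0,0,0],[0.0164,0.034,0.0085],0.0],
    [[0,0,0],[0.0164,0.034,0.0085],0.0],
    [[0,0,0],[0.0164,0.034,0.0085],0.0]
  ],
  "newtons": 25
}}

```text
time_s: 1.67
tcp_pos: [0.3295, -0.3716, 0.3092]
tcp_rot: [[0.956, 0.293, 0.0], [0.293, -0.956, -0.0], [0.0, 0.001, -1.0]]
force: [0.4, 0.7, 0.1]
grip_width: 0.093
finger_force: 0.0
```

Request:
{"method": "carry_out", "body": {
  "series": [
    [[0,0,0],[0.0164,0.034,0.0085],0.0],
    [[0,0,0],[0.0164,0.034,0.0085],0.0],
    [[0,0,0],[0.0164,0.034,0.0085],0.0],
    [[0,0,0],[0.0164,0.034,0.0085],0.0],
    [[0,0,0],[0.0164,0.034,0.0085],0.0],
    [[0,0,0],[0.0164,0.034,0.0085],0.0],
    [[0,0,0],[0.0164,0.034,0.0085],0.0],
    [[0,0,0],[0.0164,0.034,0.0085],0.0]
  ]
}}

```text
time_s: 2.33
tcp_pos: [0.4607, -0.0994, 0.3774]
tcp_rot: [[0.956, 0.293, 0.001], [0.293, -0.956, -0.0], [0.001, 0.0, -1.0]]
force: [0.1, -1.1, -0.6]
grip_width: 0.0933
finger_force: 0.0
```

Request:
{"method": "carry_out", "body": {
  "series": [
    [[0,0,1.25],[0.0042,0.0349,0],0.0],
    [[0,0,1.25],[0.0042,0.0349,0],0.0],
    [[0,0,1.25],[0.0042,0.0349,0],0.0],
    [[0,0,1.25],[0.0042,0.0349,0],0.0],
    [[0,0,1.25],[0.0042,0.0349,0],0.0],
    [[0,0,1.25],[0.0042,0.0349,0],0.0],
    [[0,0,1.25],[0.0042,0.0349,0],0.0]
  ]
}}

```text
time_s: 2.92
tcp_pos: [0.4896, 0.1448, 0.3769]
tcp_rot: [[0.9, 0.437, 0.001], [0.437, -0.9, 0.0], [0.001, 0.0, -1.0]]
force: [0.5, -0.9, 0.3]
grip_width: 0.0928
finger_force: 0.0
```

Request:
{"method": "carry_out", "body": {
  "series": [
    [[0,0,1.25],[0.0042,0.0349,0],0.0],
    [[0,0,1.25],[0.0042,0.0349,0],0.0],
    [[0,0,1.25],[0.0042,0.0349,0],0.0],
    [[0,0,1.25],[0.0042,0.0349,0],0.0],
    [[0,0,1.25],[0.0042,0.0349,0],0.0],
    [[0,0,1.25],[0.0042,0.0349,0],0.0],
    [[0,0,1.25],[0.0042,0.0349,0],0.0]
  ]
}}

```text
time_s: 3.5
tcp_pos: [0.5191, 0.3892, 0.3767]
tcp_rot: [[0.823, 0.568, 0.0], [0.568, -0.823, 0.0], [0.0, 0.0, -1.0]]
force: [0.2, 0.1, 0.4]
grip_width: 0.093
finger_force: 0.0
```

Tracking is excellent. Now a wrist look for a refined tub pose.

Run:
```python
from fit import *
im,d,W=cloud('wrist'); save('w1',im)
h=W[...,2]; m=(np.hypot(W[...,0]-.519,W[...,1]-.388)<.085)&(h>.262)&(h<.29)
P=W[m]; print(m.sum(),rect(P[:,:2]),np.percentile(P[:,2],[5,50,95]),P.min(0),P.max(0))
print([(a['score'],a['position']) for a in spotter.place_of('tub','wrist')])
```

```text
4658 (array([519.9, 389.4]), 127.9, 68.2, 35.0) [0.26617965 0.27581646 0.27750477] [0.45303496 0.33046036 0.26201497] [0.58669453 0.4487636  0.27979863]
[(0.8, [0.5176, 0.3853, 0.2109])]
```

View pics/w1.png

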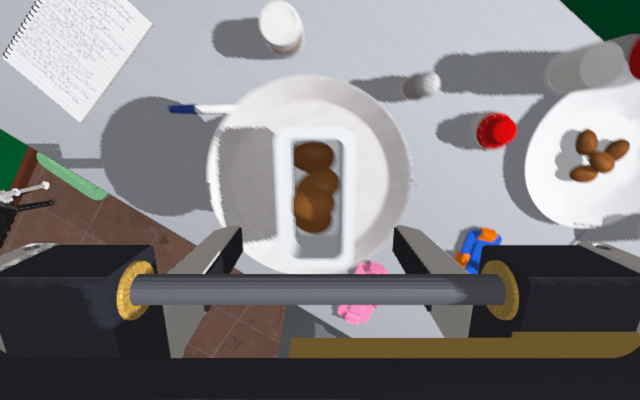

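Tub sits centred under the fingers at (315,198), so I'll descend and grip.

Request:
{"method": "carry_out", "body": {
  "series": [
    [[0,0,0],[0,0,-0.025],0.0],
    [[0,0,0],[0,0,-0.025],0.0],
    [[0,0,0],[0,0,-0.02],0.0],
    [[0,0,0],[0,0,-0.02],0.0],
    [[0,0,0],[0,0,-0.011],0.0],
    [[0,0,0],[0,0,0],0.3],
    [[0,0,0],[0,0,0],0.5],
    [[0,0,0],[0,0,0],0.6]
  ],
  "newtons": 30
}}

```text
time_s: 4.27
tcp_pos: [0.5195, 0.3873, 0.2773]
tcp_rot: [[0.824, 0.567, 0.001], [0.567, -0.824, 0.001], [0.002, -0.0, -1.0]]
force: [-0.2, -0.1, 0.2]
grip_width: 0.0775
finger_force: 0.0
```

Request:
{"method": "carry_out", "body": {
  "series": [
    [[0,0,0],[0,0,0],1],
    [[0,0,0],[0,0,0],1],
    [[0,0,0],[0,0,0],1],
    [[0,0,0],[0,0,0.006],1],
    [[0,0,0],[0,0,0.008],1],
    [[0,0,0],[0,0,0.01],1]
  ]
}}

```text
time_s: 4.77
tcp_pos: [0.5191, 0.3872, 0.2998]
tcp_rot: [[0.824, 0.567, -0.001], [0.567, -0.824, -0.001], [-0.001, 0.0, -1.0]]
force: [-0.2, 0.1, -3.2]
grip_width: 0.0677
finger_force: 30.0
```

Request:
{"method": "carry_out", "body": {
  "series": [
    [[0,0,0],[0,0,0.015],1],
    [[0,0,0],[0,0,0.015],1],
    [[0,0,-1],[0.001,-0.01,0.006],1],
    [[0,0,-1.5],[0.004,-0.02,0],1],
    [[0,0,-1.5],[0.004,-0.027,0],1],
    [[0,0,-1.5],[0.004,-0.03,0],1],
    [[0,0,-1.5],[0.004,-0.03,0],1],
    [[0,0,-1.5],[0.004,-0.03,0],1]
  ]
}}

```text
time_s: 5.43
tcp_pos: [0.5402, 0.2384, 0.3364]
tcp_rot: [[0.899, 0.437, 0.001], [0.437, -0.899, 0.0], [0.001, 0.0, -1.0]]
force: [0.9, -1.2, -3.3]
grip_width: 0.0674
finger_force: 30.0
```

Request:
{"method": "carry_out", "body": {
  "series": [
    [[0,0,-1.5],[0.004,-0.03,0],1],
    [[0,0,-1.4],[0.004,-0.025,0],1],
    [[0,0,-1],[0.002,-0.017,-0.01],1],
    [[0,0,0],[0,-0.008,-0.02],1],
    [[0,0,0],[0,0,-0.03],1],
    [[0,0,0],[0,0,-0.036],1],
    [[0,0,0],[0,0,-0.036],1],
    [[0,0,0],[0,0,-0.036],1]
  ]
}}

```text
time_s: 6.1
tcp_pos: [0.5502, 0.1596, 0.167]
tcp_rot: [[0.927, 0.376, 0.001], [0.376, -0.927, 0.0], [0.001, 0.0, -1.0]]
force: [0.2, -0.4, -3.5]
grip_width: 0.0675
finger_force: 30.0
```

Request:
{"method": "carry_out", "body": {
  "series": [
    [[0,0,0],[0,0,-0.036],1],
    [[0,0,0],[0,0,-0.03],1],
    [[0,0,0],[0,0,-0.02],1],
    [[0,0,0],[0,0,-0.01],1],
    [[0,0,0],[0,0,-0.004],1],
    [[0,0,0],[0,0,0],1]
  ]
}}

```text
time_s: 6.6
tcp_pos: [0.5505, 0.1601, 0.068]
tcp_rot: [[0.926, 0.377, 0.0], [0.377, -0.926, -0.0], [0.0, 0.0, -1.0]]
force: [-0.1, -0.6, -3.6]
grip_width: 0.0672
finger_force: 30.0
```

Request:
{"method": "carry_out", "body": {
  "series": [
    [[0,0,0],[0,0,-0.003],1],
    [[0,0,0],[0,0,-0.002],1],
    [[0,0,0],[0,0,-0.001],1],
    [[0,0,0],[0,0,-0.001],1]
  ]
}}

```text
time_s: 6.93
tcp_pos: [0.5507, 0.1603, 0.062]
tcp_rot: [[0.926, 0.377, 0.001], [0.377, -0.926, 0.0], [0.001, 0.0, -1.0]]
force: [-7.2, -4.4, 16.1]
grip_width: 0.0676
finger_force: 30.0
```

Request:
{"method": "carry_out", "body": {
  "series": [
    [[0,0,0],[0,0,0.001],1],
    [[0,0,0],[0,0,0],0.15],
    [[0,0,0],[0,0,0],0.0],
    [[0,0,0],[0,0,0],0.0],
    [[0,0,0],[0,0,0.01],0.0],
    [[0,0,0],[0,0,0.02],0.0],
    [[0,0,0],[0,0,0.035],0.0],
    [[0,0,0],[0,0,0.035],0.0]
  ]
}}

```text
time_s: 7.6
tcp_pos: [0.5497, 0.1602, 0.1629]
tcp_rot: [[0.926, 0.377, -0.001], [0.377, -0.926, -0.0], [-0.002, -0.0, -1.0]]
force: [1.0, -0.5, 0.3]
grip_width: 0.0928
finger_force: 0.0
```

Request:
{"method": "carry_out", "body": {
  "series": [
    [[0,0,0],[0,0,0.035],0.0],
    [[0,0,0],[0,0,0.02],0.0],
    [[0,0,0],[0,0,0],0.0]
  ]
}}

```text
time_s: 7.85
tcp_pos: [0.5515, 0.1607, 0.223]
tcp_rot: [[0.926, 0.377, 0.007], [0.377, -0.926, 0.002], [0.007, 0.001, -1.0]]
force: [0.6, -0.0, 0.6]
grip_width: 0.093
finger_force: 0.0
```

Run:
```python
from fit import *
print(ctrl.read_state()['tcp_pos'])
im,d,W=cloud('wrist'); save('w2',im); np.savez('w2.npz',im=im,W=W)
h=W[...,2]; m=(np.hypot(W[...,0]-.55,W[...,1]-.16)<.085)&(h>.048)&(h<.075)
P=W[m]; print(m.sum(),rect(P[:,:2]),np.percentile(P[:,2],[5,50,95]))
im,d,W=cloud('top'); h=W[...,2]; m=(np.hypot(W[...,0]-.55,W[...,1]-.16)<.085)&(h>.048)&(h<.075)
P=W[m]; print(m.sum(),rect(P[:,:2]),np.percentile(P[:,2],[5,50,95]))
```

```text
[0.55149762 0.16066586 0.22300819]
2954 (array([552. , 160.1]), 128.0, 68.0, 22.4) [0.05285952 0.06048365 0.06171578]
82 (array([496.7, 155.6]), 54.2, 27.0, 72.6) [0.05458542 0.06010785 0.06540866]
```

Request:
{"method": "carry_out", "body": {
  "series": [
    [[0,0,0],[-0.0036,-0.027,0],0.5],
    [[0,0,0],[-0.0036,-0.027,0],0.5],
    [[0,0,0],[-0.0036,-0.027,0],0.5],
    [[0,0,0],[-0.0036,-0.027,0],0.5],
    [[0,0,0],[-0.0036,-0.027,0],0.5],
    [[0,0,0],[0,0,0],0.5]
  ]
}}

```text
time_s: 8.45
tcp_pos: [0.5313, 0.022, 0.2154]
tcp_rot: [[0.927, 0.375, -0.002], [0.375, -0.927, -0.001], [-0.002, 0.0, -1.0]]
force: [-0.5, 0.4, -0.4]
grip_width: 0.0574
finger_force: 0.0
```

```bash
cat > lid.py <<'E'
from fit import *
def lid(c,z0=0,tag=None):
    s=ctrl.read_state(); im,d,W=cloud('wrist')
    if tag: save(tag,im)
    r,g,b=im[...,0].astype(int),im[...,1].astype(int),im[...,2].astype(int); h=W[...,2]-z0
    near=np.hypot(W[...,0]-c[0],W[...,1]-c[1])<.085
    m=near&(b>r*1.5)&(h>.004)&(h<.019); P=W[m]; print('plate',m.sum(),rect(P[:,:2]),np.percentile(P[:,2],[5,50,95]))
    m=near&(h>.006)&(h<.03)&((b>r*1.5)|(r>b*1.8)); print('all',rect(W[m][:,:2]))
    m=near&(h>.036)&(h<.048)&(b>r*1.5); print('fin',m.sum(),rect(W[m][:,:2]),np.median(W[m][:,2]))
    m=near&(r>b*1.8)&(r>90)&(h<.04)
    k,lab,st,ce=cv2.connectedComponentsWithStats(m.astype(np.uint8))
    for j in range(1,k):
        if st[j,4]>40: print(' tab',st[j,4],np.round(np.nanmedian(W[lab==j],0),4))
    print('tcp',s['tcp_pos'],s['grip_width'],s['force'])
E
python3 -c "
from lid import *
lid([.533,.0255],0,'w3')"
```

```text
plate 3856 (array([534.1,  25.5]), 126.4, 67.7, 21.9) [0.00951548 0.01125519 0.01529404]
all (array([535.1,  25.9]), 138.7, 80.7, 20.0)
fin 225 (array([535.1,  25.3]), 25.0, 10.9, -68.0) 0.04179283139862078
 tab 523 [0.5896 0.0481 0.0179]
 tab 454 [0.5242 0.0519 0.0179]
 tab 442 [5.456e-01 1.000e-04 1.780e-02]
 tab 397 [0.4825 0.005  0.0178]
tcp [0.53131259 0.02201644 0.21543911] 0.05738378831435132 [-0.51605301  0.44652089 -0.37904736]
```

View pics/w3.png

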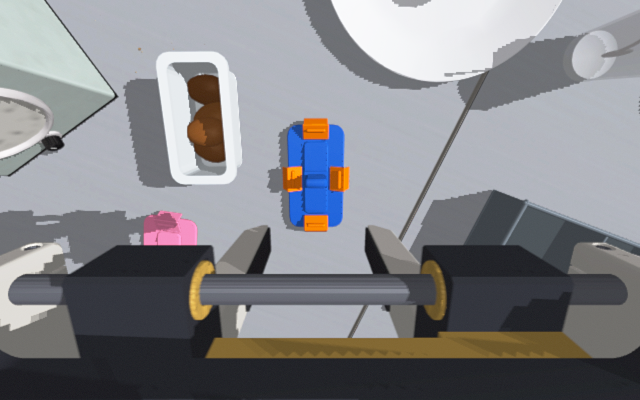

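Request:
{"method": "carry_out", "body": {
  "series": [
    [[0,0,6.9],[0.001,0.0002,0],0.55],
    [[0,0,6.9],[0.001,0.0002,0],0.55],
    [[0,0,6.9],[0.0008,0,0],0.55],
    [[0,0,6.9],[0,0,0],0.55],
    [[0,0,6.9],[0,0,0],0.55],
    [[0,0,6.9],[0,0,0],0.55],
    [[0,0,6.9],[0,0,0],0.55],
    [[0,0,6.9],[0,0,0],0.55]
  ]
}}

```text
time_s: 9.17
tcp_pos: [0.5349, 0.0267, 0.2156]
tcp_rot: [[0.212, 0.977, -0.002], [0.977, -0.212, 0.0], [-0.0, -0.002, -1.0]]
force: [-0.6, -0.3, 1.1]
grip_width: 0.0416
finger_force: 0.0
```

Request:
{"method": "carry_out", "body": {
  "series": [
    [[0,0,6.9],[0,0,0],0.55],
    [[0,0,6.9],[0,0,0],0.55],
    [[0,0,6.9],[0,0,0],0.55],
    [[0,0,6.9],[0,0,0],0.55],
    [[0,0,7.15],[0,0,0],0.55],
    [[0,0,0],[0,0,0],0.55],
    [[0,0,0],[0,0,0],0.55],
    [[0,0,0],[0,0,0],0.55]
  ]
}}

```text
time_s: 9.83
tcp_pos: [0.535, 0.0262, 0.2162]
tcp_rot: [[-0.373, 0.928, -0.001], [0.928, 0.373, 0.0], [0.0, -0.001, -1.0]]
force: [-0.1, 0.5, 0.7]
grip_width: 0.0419
finger_force: 0.0
```

```bash
python3 -c "
from lid import *
lid([.535,.0257],0)
im,d,W=cloud('wrist'); h=W[...,2]; m=(np.hypot(W[...,0]-.55,W[...,1]-.16)<.085)&(h>.048)&(h<.075)
P=W[m]; print('tub',m.sum(),rect(P[:,:2]),np.percentile(P[:,2],[5,50,95]))
print(ctrl.read_state()['tcp_rot'])
"
```

```text
plate 3853 (array([534.6,  25.6]), 127.3, 68.3, 22.2) [0.00940684 0.01125733 0.01535116]
all (array([534.5,  25.2]), 141.2, 81.1, 21.6)
fin 211 (array([534.5,  26.1]), 24.1, 11.5, -67.9) 0.04183145699089075
 tab 512 [0.523  0.0537 0.0176]
 tab 434 [0.5875 0.0483 0.0178]
 tab 433 [0.4808 0.0046 0.0178]
 tab 387 [0.5445 0.0006 0.0183]
tcp [0.53497493 0.02616139 0.21615622] 0.04185738772657145 [-0.12920273  0.53058121  0.65032492]
tub 4324 (array([552.7, 160.4]), 128.0, 68.4, 22.4) [0.05206884 0.06037387 0.06172941]
[[-3.73935342e-01  9.27454712e-01 -3.42376816e-04]
 [ 9.27454758e-01  3.73935381e-01  5.48977276e-05]
 [ 1.78941961e-04 -2.97010806e-04 -9.99999940e-01]]
```

Request:
{"method": "carry_out", "body": {
  "series": [
    [[0,0,0],[-0.0004,0,-0.03],0.55],
    [[0,0,0],[0,0,-0.035],0.55],
    [[0,0,0],[0,0,-0.035],0.55],
    [[0,0,0],[0,0,-0.033],0.55],
    [[0,0,0],[0,0,-0.025],0.55],
    [[0,0,0],[0,0,-0.014],0.55],
    [[0,0,0],[0,0,-0.0066],0.55],
    [[0,0,0],[0,0,0],0.75]
  ],
  "newtons": 35
}}

```text
time_s: 10.6
tcp_pos: [0.5343, 0.0258, 0.0373]
tcp_rot: [[-0.375, 0.927, -0.001], [0.927, 0.375, 0.0], [0.001, -0.001, -1.0]]
force: [-0.4, 0.1, -0.3]
grip_width: 0.0385
finger_force: 0.0
```

Request:
{"method": "carry_out", "body": {
  "series": [
    [[0,0,0],[0,0,0],0.9],
    [[0,0,0],[0,0,0],1],
    [[0,0,0],[0,0,0],1],
    [[0,0,0],[0,0,0],1]
  ]
}}

```text
time_s: 10.93
tcp_pos: [0.5349, 0.0257, 0.0386]
tcp_rot: [[-0.376, 0.927, 0.001], [0.927, 0.376, -0.0], [-0.0, 0.001, -1.0]]
force: [-1.8, -0.4, 1.3]
grip_width: 0.0133
finger_force: 0.6
```

Request:
{"method": "carry_out", "body": {
  "series": [
    [[0,0,0],[0,0,0],1],
    [[0,0,0],[0,0,0],1],
    [[0,0,0],[0,0,0.02],1],
    [[0,0,0],[0,0,0.03],1],
    [[0,0,0],[0,0,0.03],1],
    [[0,0,0],[0,0,0.01],1],
    [[0,0,0.1],[0.002,0.0147,0],1],
    [[0,0,0.1],[0.0035,0.027,0],1]
  ]
}}

```text
time_s: 11.6
tcp_pos: [0.5404, 0.0664, 0.1286]
tcp_rot: [[-0.378, 0.926, 0.002], [0.926, 0.378, -0.0], [-0.001, 0.001, -1.0]]
force: [0.2, -0.3, -2.7]
grip_width: 0.0119
finger_force: 35.0
```

Request:
{"method": "carry_out", "body": {
  "series": [
    [[0,0,0],[0.0035,0.027,0],1],
    [[0,0,0],[0.0035,0.027,0],1],
    [[0,0,0],[0.0035,0.025,0],1],
    [[0,0,0],[0.0021,0.014,0],1],
    [[0,0,0],[0,0,0],1],
    [[0,0,0],[0,0,0],1],
    [[0,0,0],[0,0,0],1]
  ]
}}

```text
time_s: 12.18
tcp_pos: [0.5526, 0.1597, 0.1276]
tcp_rot: [[-0.38, 0.925, -0.001], [0.925, 0.38, -0.0], [-0.0, -0.001, -1.0]]
force: [1.1, 0.2, -1.9]
grip_width: 0.0119
finger_force: 35.0
```

```bash
python3 -c "
from lid import *
lid([.5526,.1604],.09,'w4')
print(ctrl.read_state()['tcp_rot'],ctrl.read_state()['finger_force'])
"
```

```text
plate 8104 (array([548.4, 172.8]), 127.7, 41.0, 22.4) [0.09854925 0.10005913 0.10398072]
all (array([550.6, 168.1]), 141.1, 65.2, 21.3)
fin 924 (array([559.2, 162.1]), 26.5, 24.5, 9.9) 0.13080453683744753
 tab 1923 [0.5421 0.1891 0.1067]
 tab 1032 [0.4997 0.1447 0.1068]
 tab 1034 [0.603  0.1874 0.1066]
tcp [0.55259337 0.15966872 0.12762513] 0.011924385057512739 [ 1.13544317  0.18654545 -1.87836387]
[[-3.78954893e-01  9.25415096e-01 -2.98185801e-04]
 [ 9.25415131e-01  3.78954814e-01 -2.91062008e-04]
 [-1.56354232e-04 -3.86245024e-04 -9.99999913e-01]] 34.999576807022095
```

View pics/w4.png

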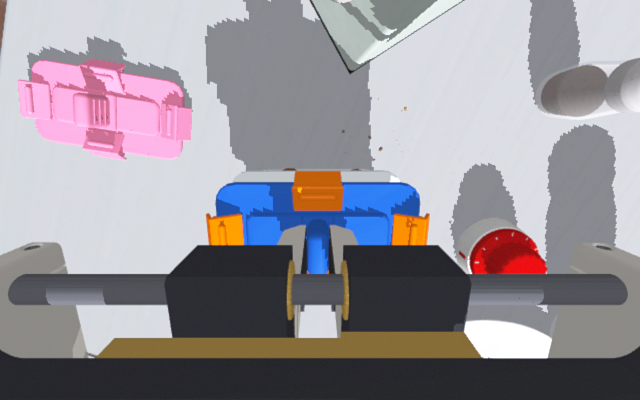

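Request:
{"method": "carry_out", "body": {
  "series": [
    [[0,0,0],[0,0,-0.014],1],
    [[0,0,0],[0,0,-0.012],1],
    [[0,0,0],[0,0,-0.003],1],
    [[0,0,0],[0,0,-0.001],1],
    [[0,0,0],[0,0,-0.001],1],
    [[0,0,0],[0,0,-0.001],1]
  ]
}}

```text
time_s: 12.73
tcp_pos: [0.5527, 0.1602, 0.0962]
tcp_rot: [[-0.38, 0.925, -0.0], [0.925, 0.38, -0.0], [-0.0, -0.0, -1.0]]
force: [-2.4, -1.8, 1.8]
grip_width: 0.0119
finger_force: 35.0
```

Request:
{"method": "carry_out", "body": {
  "series": [
    [[0,0,0],[0,0,-0.001],1],
    [[0,0,0],[0,0,-0.001],1],
    [[0,0,0],[0,0,-0.001],1],
    [[0,0,0],[0,0,-0.001],1]
  ]
}}

```text
time_s: 13.07
tcp_pos: [0.5528, 0.1604, 0.0925]
tcp_rot: [[-0.38, 0.925, 0.0], [0.925, 0.38, -0.0], [-0.0, 0.0, -1.0]]
force: [-10.4, -3.0, 19.1]
grip_width: 0.0115
finger_force: 35.0
```

Request:
{"method": "carry_out", "body": {
  "series": [
    [[0,0,0],[0,0,0.001],0.8],
    [[0,0,0],[0,0,0],0.55],
    [[0,0,0],[0,0,0],0.55],
    [[0,0,0],[0,0,0.02],0.55],
    [[0,0,0],[0,0,0.035],0.55],
    [[0,0,0],[0,0,0.035],0.7],
    [[0,0,0],[0,0,0.035],1],
    [[0,0,0],[0,0,0.01],1]
  ]
}}

```text
time_s: 13.73
tcp_pos: [0.5539, 0.1607, 0.234]
tcp_rot: [[-0.38, 0.925, 0.006], [0.925, 0.38, 0.002], [-0.001, 0.007, -1.0]]
force: [1.0, 0.4, 1.5]
grip_width: 0.0263
finger_force: 0.0
```

Request:
{"method": "carry_out", "body": {
  "series": [
    [[0,0,0],[0,0,0],1],
    [[0,0,0],[0,0,0],1]
  ]
}}

```text
time_s: 13.9
tcp_pos: [0.5528, 0.1604, 0.2278]
tcp_rot: [[-0.38, 0.925, 0.001], [0.925, 0.38, 0.0], [-0.0, 0.001, -1.0]]
force: [0.0, 0.0, 0.1]
grip_width: 0.0131
finger_force: 0.0
```

```bash
python3 -c "
from lid import *
lid([.5526,.1604],.054,'w5')
"
```

```text
plate 4882 (array([553. , 160.5]), 126.9, 67.9, 22.1) [0.063491   0.06513131 0.06926244]
all (array([552.5, 162.1]), 140.9, 79.0, 22.4)
fin 287 (array([553.4, 161.5]), 25.0, 12.0, -67.8) 0.09572539957818565
 tab 630 [0.5416 0.1889 0.0717]
 tab 550 [0.5    0.1395 0.0719]
 tab 556 [0.6057 0.1831 0.0719]
 tab 466 [0.5637 0.136  0.0727]
tcp [0.55284463 0.16043308 0.2277994 ] 0.013143477943460546 [0.02240814 0.03242239 0.13190368]
```

Request:
{"method": "carry_out", "body": {
  "series": [
    [[0,0,0],[-0.0056,0.014,-0.025],1],
    [[0,0,0],[-0.0056,0.0139,-0.035],1],
    [[0,0,0],[0,0,-0.035],1],
    [[0,0,0],[0,0,-0.023],1],
    [[0,0,0],[0,0,-0.01],1],
    [[0,0,0],[0,0,0],1]
  ]
}}

```text
time_s: 14.45
tcp_pos: [0.54, 0.1881, 0.0964]
tcp_rot: [[-0.38, 0.925, -0.005], [0.925, 0.38, -0.001], [0.001, -0.005, -1.0]]
force: [-0.2, -0.1, 0.8]
grip_width: 0.0009
finger_force: 0.0
```

Request:
{"method": "carry_out", "body": {
  "series": [
    [[0,0,0],[0,0,-0.001],1],
    [[0,0,0],[0,0,-0.001],1],
    [[0,0,0],[0,0,-0.001],1],
    [[0,0,0],[0,0,-0.001],1]
  ]
}}

```text
time_s: 14.78
tcp_pos: [0.5419, 0.1886, 0.0971]
tcp_rot: [[-0.38, 0.925, 0.001], [0.925, 0.38, 0.001], [0.001, 0.001, -1.0]]
force: [-4.7, 4.7, 8.7]
grip_width: 0.0005
finger_force: 4.3
```

Request:
{"method": "carry_out", "body": {
  "series": [
    [[0,0,0],[0,0,-0.001],1],
    [[0,0,0],[0,0,-0.001],1]
  ]
}}

```text
time_s: 14.95
tcp_pos: [0.542, 0.189, 0.0956]
tcp_rot: [[-0.38, 0.925, 0.002], [0.925, 0.38, 0.002], [0.001, 0.002, -1.0]]
force: [-1.9, 5.2, 7.4]
grip_width: 0.0004
finger_force: 3.9
```

Request:
{"method": "carry_out", "body": {
  "series": [
    [[0,0,0],[0,0,-0.001],1],
    [[0,0,0],[0,0,0],1]
  ]
}}

```text
time_s: 15.12
tcp_pos: [0.542, 0.1889, 0.0944]
tcp_rot: [[-0.38, 0.925, 0.002], [0.925, 0.38, 0.002], [0.001, 0.002, -1.0]]
force: [-2.7, 2.8, 6.2]
grip_width: 0.0007
finger_force: 3.0
```

Request:
{"method": "carry_out", "body": {
  "series": [
    [[0,0,0],[0,0,-0.001],1],
    [[0,0,0],[0,0,0],1]
  ]
}}

```text
time_s: 15.28
tcp_pos: [0.542, 0.1888, 0.0932]
tcp_rot: [[-0.38, 0.925, 0.002], [0.925, 0.38, 0.001], [0.0, 0.002, -1.0]]
force: [-0.4, 2.7, 2.8]
grip_width: 0.0001
finger_force: 1.6
```

Request:
{"method": "carry_out", "body": {
  "series": [
    [[0,0,0],[0,0,-0.001],1],
    [[0,0,0],[0,0,0],1]
  ]
}}

```text
time_s: 15.45
tcp_pos: [0.5419, 0.1885, 0.0916]
tcp_rot: [[-0.38, 0.925, 0.001], [0.925, 0.38, 0.001], [0.0, 0.001, -1.0]]
force: [0.7, 3.1, 5.4]
grip_width: 0.0008
finger_force: 2.5
```

Request:
{"method": "carry_out", "body": {
  "series": [
    [[0,0,0],[0,0,-0.0007],1],
    [[0,0,0],[0,0,0],1]
  ]
}}

```text
time_s: 15.62
tcp_pos: [0.5419, 0.1886, 0.0911]
tcp_rot: [[-0.38, 0.925, 0.001], [0.925, 0.38, 0.001], [0.0, 0.001, -1.0]]
force: [-0.6, 4.8, 8.7]
grip_width: 0.0003
finger_force: 4.0
```

Request:
{"method": "carry_out", "body": {
  "series": [
    [[0,0,0],[0,0,0.02],1],
    [[0,0,0],[0,0,0.0257],1],
    [[0,0,0],[0,0,0],1],
    [[0,0,0],[0.0114,-0.0277,0.003],1],
    [[0,0,0],[0.0114,-0.0278,-0.003],1],
    [[0,0,0],[0,0,-0.02],1],
    [[0,0,0],[0,0,-0.013],1],
    [[0,0,0],[0,0,0],1]
  ]
}}

```text
time_s: 16.28
tcp_pos: [0.5629, 0.1323, 0.0995]
tcp_rot: [[-0.379, 0.925, -0.005], [0.925, 0.379, -0.001], [0.001, -0.005, -1.0]]
force: [-0.2, -0.4, -0.8]
grip_width: 0.0006
finger_force: 0.0
```

Request:
{"method": "carry_out", "body": {
  "series": [
    [[0,0,0],[0,0,-0.003],1],
    [[0,0,0],[0,0,-0.001],1],
    [[0,0,0],[0,0,-0.001],1],
    [[0,0,0],[0,0,-0.001],1],
    [[0,0,0],[0,0,0],1]
  ]
}}

```text
time_s: 16.7
tcp_pos: [0.5646, 0.133, 0.0976]
tcp_rot: [[-0.38, 0.925, 0.001], [0.925, 0.38, -0.0], [-0.0, 0.001, -1.0]]
force: [0.9, -0.9, 1.4]
grip_width: 0.0
finger_force: 0.6
```

Request:
{"method": "carry_out", "body": {
  "series": [
    [[0,0,0],[0,0,-0.001],1],
    [[0,0,0],[0,0,-0.001],1],
    [[0,0,0],[0,0,-0.001],1]
  ]
}}

```text
time_s: 16.95
tcp_pos: [0.565, 0.1326, 0.0949]
tcp_rot: [[-0.38, 0.925, 0.002], [0.925, 0.38, -0.001], [-0.001, 0.002, -1.0]]
force: [1.8, -4.7, 5.5]
grip_width: 0.0006
finger_force: 3.2
```

Request:
{"method": "carry_out", "body": {
  "series": [
    [[0,0,0],[0,0,-0.001],1],
    [[0,0,0],[0,0,-0.001],1]
  ]
}}

```text
time_s: 17.12
tcp_pos: [0.5649, 0.1326, 0.0929]
tcp_rot: [[-0.38, 0.925, 0.002], [0.925, 0.38, -0.0], [-0.001, 0.001, -1.0]]
force: [1.5, -2.6, 3.3]
grip_width: 0.0008
finger_force: 1.7
```

Request:
{"method": "carry_out", "body": {
  "series": [
    [[0,0,0],[0,0,-0.001],1],
    [[0,0,0],[0,0,-0.0005],1],
    [[0,0,0],[0,0,0],1]
  ]
}}

```text
time_s: 17.37
tcp_pos: [0.5647, 0.1327, 0.0911]
tcp_rot: [[-0.38, 0.925, 0.001], [0.925, 0.38, -0.0], [-0.001, 0.001, -1.0]]
force: [1.2, -2.6, 7.0]
grip_width: 0.0007
finger_force: 3.5
```

Request:
{"method": "carry_out", "body": {
  "series": [
    [[0,0,0],[0,0,0.0275],1],
    [[0,0,0],[0,0,0.03],1],
    [[0,0,0],[-0.0057,0.0139,0.04],1],
    [[0,0,0],[-0.0057,0.0139,0.03],1],
    [[0,0,0],[0,0,0.01],1],
    [[0,0,0],[0,0,0],1],
    [[0,0,0],[0,0,0],1]
  ]
}}

```text
time_s: 17.95
tcp_pos: [0.553, 0.1603, 0.2262]
tcp_rot: [[-0.38, 0.925, -0.001], [0.925, 0.38, -0.0], [0.0, -0.0, -1.0]]
force: [0.0, -0.4, -1.1]
grip_width: 0.0004
finger_force: 0.0
```

```bash
python3 -c "
from lid import *
lid([.5526,.1604],.054,'w6')
"
```

```text
plate 4950 (array([553.6, 159.7]), 127.6, 67.7, 22.3) [0.0634841  0.06515753 0.06920238]
all (array([553.3, 159.9]), 141.2, 74.6, 21.8)
fin 284 (array([553.7, 160.6]), 24.1, 12.0, -68.1) 0.09568956794375127
 tab 560 [0.5427 0.1866 0.068 ]
 tab 555 [0.5004 0.1386 0.072 ]
 tab 557 [0.6063 0.182  0.0717]
 tab 416 [0.5643 0.134  0.0681]
tcp [0.55295235 0.16026141 0.22618299] 0.00042648039293822446 [ 0.0423872  -0.35397433 -1.11456987]
```

View pics/w6.png

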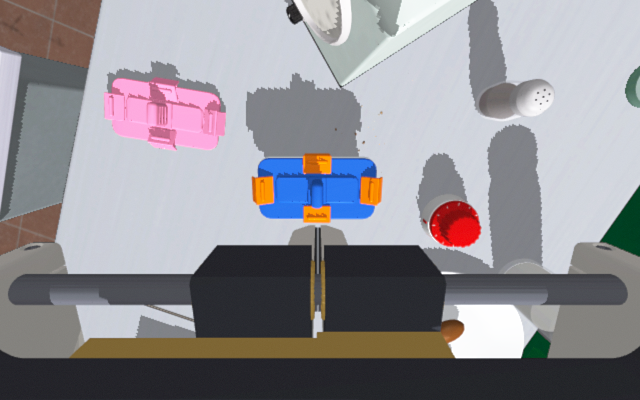

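Tabs 2 and 4 are down at (318,163) and (317,214), while 1 and 3 at (372,190) and (262,190) still stand. I'll press the end tabs next.

Request:
{"method": "carry_out", "body": {
  "series": [
    [[0,0,0],[0.028,0.0111,-0.02],1],
    [[0,0,0],[0.0281,0.0112,-0.025],1],
    [[0,0,0],[0,0,-0.035],1],
    [[0,0,0],[0,0,-0.03],1],
    [[0,0,0],[0,0,-0.015],1],
    [[0,0,0],[0,0,0],1],
    [[0,0,0],[0,0,-0.004],1],
    [[0,0,0],[0,0,-0.001],1]
  ]
}}

```text
time_s: 18.67
tcp_pos: [0.6093, 0.1824, 0.0974]
tcp_rot: [[-0.379, 0.925, 0.0], [0.925, 0.379, 0.0], [-0.0, 0.0, -1.0]]
force: [0.9, -0.3, 0.2]
grip_width: 0.0007
finger_force: 0.1
```

Request:
{"method": "carry_out", "body": {
  "series": [
    [[0,0,0],[0,0,-0.001],1],
    [[0,0,0],[0,0,-0.001],1],
    [[0,0,0],[0,0,-0.001],1]
  ]
}}

```text
time_s: 18.92
tcp_pos: [0.6103, 0.1828, 0.0959]
tcp_rot: [[-0.38, 0.925, 0.004], [0.925, 0.38, 0.001], [-0.001, 0.004, -1.0]]
force: [5.3, 2.1, 7.5]
grip_width: 0.0007
finger_force: 3.9
```

Request:
{"method": "carry_out", "body": {
  "series": [
    [[0,0,0],[0,0,-0.001],1],
    [[0,0,0],[0,0,-0.001],1]
  ]
}}

```text
time_s: 19.08
tcp_pos: [0.6108, 0.183, 0.0944]
tcp_rot: [[-0.38, 0.925, 0.005], [0.925, 0.38, 0.001], [-0.001, 0.005, -1.0]]
force: [5.4, 1.3, 7.0]
grip_width: 0.0007
finger_force: 3.6
```

Request:
{"method": "carry_out", "body": {
  "series": [
    [[0,0,0],[0,0,-0.001],1],
    [[0,0,0],[0,0,-0.001],1]
  ]
}}

```text
time_s: 19.25
tcp_pos: [0.61, 0.1828, 0.0916]
tcp_rot: [[-0.38, 0.925, 0.003], [0.925, 0.38, 0.001], [-0.0, 0.003, -1.0]]
force: [2.0, -0.3, 3.6]
grip_width: 0.0006
finger_force: 1.8
```

Request:
{"method": "carry_out", "body": {
  "series": [
    [[0,0,0],[0,0,-0.0005],1],
    [[0,0,0],[0,0,0],1]
  ]
}}

```text
time_s: 19.42
tcp_pos: [0.61, 0.1828, 0.0911]
tcp_rot: [[-0.38, 0.925, 0.003], [0.925, 0.38, 0.001], [-0.0, 0.003, -1.0]]
force: [3.2, 0.6, 10.1]
grip_width: 0.0007
finger_force: 4.8
```

Request:
{"method": "carry_out", "body": {
  "series": [
    [[0,0,0],[0,0,0.0245],1],
    [[0,0,0],[0,0,0.03],1],
    [[0,0,0],[-0.02775,-0.0114,0],1],
    [[0,0,0],[-0.02775,-0.0114,0],1],
    [[0,0,0],[-0.02775,-0.0114,0],1],
    [[0,0,0],[-0.02775,-0.0114,0],1],
    [[0,0,0],[0,0,-0.03],1],
    [[0,0,0],[0,0,-0.012],1]
  ]
}}

```text
time_s: 20.08
tcp_pos: [0.4967, 0.1365, 0.1006]
tcp_rot: [[-0.379, 0.925, 0.0], [0.925, 0.379, 0.0], [0.0, 0.0, -1.0]]
force: [-0.4, 0.7, -1.7]
grip_width: 0.0001
finger_force: 0.0
```

Request:
{"method": "carry_out", "body": {
  "series": [
    [[0,0,0],[0,0,0],1],
    [[0,0,0],[0,0,-0.004],1],
    [[0,0,0],[0,0,-0.001],1],
    [[0,0,0],[0,0,-0.001],1],
    [[0,0,0],[0,0,-0.001],1],
    [[0,0,0],[0,0,-0.001],1]
  ]
}}

```text
time_s: 20.58
tcp_pos: [0.4986, 0.137, 0.0954]
tcp_rot: [[-0.38, 0.925, -0.001], [0.925, 0.38, -0.001], [-0.0, -0.001, -1.0]]
force: [-8.0, -3.4, 10.5]
grip_width: 0.0003
finger_force: 5.3
```

Request:
{"method": "carry_out", "body": {
  "series": [
    [[0,0,0],[0,0,-0.001],1],
    [[0,0,0],[0,0,-0.001],1]
  ]
}}

```text
time_s: 20.75
tcp_pos: [0.4987, 0.1371, 0.0931]
tcp_rot: [[-0.38, 0.925, -0.0], [0.925, 0.38, -0.0], [-0.0, -0.001, -1.0]]
force: [-2.9, -0.6, 3.8]
grip_width: 0.0004
finger_force: 2.0
```

Request:
{"method": "carry_out", "body": {
  "series": [
    [[0,0,0],[0,0,-0.001],1],
    [[0,0,0],[0,0,-0.001],1]
  ]
}}

```text
time_s: 20.92
tcp_pos: [0.4989, 0.1372, 0.0909]
tcp_rot: [[-0.38, 0.925, 0.0], [0.925, 0.38, -0.0], [-0.0, 0.0, -1.0]]
force: [-6.0, -2.0, 14.1]
grip_width: 0.0006
finger_force: 7.7
```

Request:
{"method": "carry_out", "body": {
  "series": [
    [[0,0,0],[0,0,-0.0005],1],
    [[0,0,0],[0,0,0],1]
  ]
}}

```text
time_s: 21.08
tcp_pos: [0.4989, 0.1371, 0.0909]
tcp_rot: [[-0.38, 0.925, 0.001], [0.925, 0.38, 0.0], [-0.0, 0.001, -1.0]]
force: [-6.5, -2.6, 13.1]
grip_width: 0.0005
finger_force: 6.7
```

Request:
{"method": "carry_out", "body": {
  "series": [
    [[0,0,0],[0,0,0.0275],1],
    [[0,0,0],[0,0,0.03],1],
    [[0,0,0],[0.0185,0.0076,0.04],1],
    [[0,0,0],[0.0185,0.0076,0.03],0.6],
    [[0,0,0],[0.0185,0.0076,0.01],0.55],
    [[0,0,0],[0,0,0],0.55],
    [[0,0,0],[0,0,0],0.55],
    [[0,0,0],[0,0,0],0.55]
  ]
}}

```text
time_s: 21.75
tcp_pos: [0.5521, 0.1592, 0.2232]
tcp_rot: [[-0.38, 0.925, -0.002], [0.925, 0.38, -0.0], [0.0, -0.002, -1.0]]
force: [-0.2, -0.1, -0.4]
grip_width: 0.0291
finger_force: 0.0
```

```bash
python3 -c "
from lid import *
lid([.5526,.1604],.054,'w7')
"
```

```text
plate 5087 (array([555. , 159.6]), 127.5, 68.4, 22.3) [0.06347305 0.06514761 0.0691805 ]
all (array([554.6, 160.5]), 134.6, 74.2, 22.2)
fin 288 (array([555.1, 161.2]), 24.0, 11.8, -67.7) 0.09573218628564856
 tab 563 [0.5441 0.1872 0.068 ]
 tab 490 [0.5013 0.1395 0.0681]
 tab 487 [0.6079 0.1824 0.068 ]
 tab 430 [0.5653 0.1347 0.0681]
tcp [0.55206154 0.15916467 0.22324954] 0.029086524293135185 [-0.15737969 -0.05935619 -0.43685627]
```

All four tabs are down (z 0.068, against 0.072 when free). Now I'll pick it up by the grip.

Request:
{"method": "carry_out", "body": {
  "series": [
    [[0,0,0],[0.001,0.0002,-0.03],0.55],
    [[0,0,0],[0,0,-0.035],0.55],
    [[0,0,0],[0,0,-0.033],0.55],
    [[0,0,0],[0,0,-0.022],0.55],
    [[0,0,0],[0,0,-0.011],0.55],
    [[0,0,0],[0,0,-0.005],0.55],
    [[0,0,0],[0,0,0],0.75],
    [[0,0,0],[0,0,0],0.9]
  ],
  "newtons": 45
}}

```text
time_s: 22.47
tcp_pos: [0.5534, 0.1594, 0.0898]
tcp_rot: [[-0.38, 0.925, 0.001], [0.925, 0.38, 0.0], [-0.0, 0.001, -1.0]]
force: [-3.0, -1.7, 8.4]
grip_width: 0.0331
finger_force: 4.1
```

Request:
{"method": "carry_out", "body": {
  "series": [
    [[0,0,0],[0,0,0],1],
    [[0,0,0],[0,0,0],1],
    [[0,0,0],[0,0,0],1],
    [[0,0,0],[0,0,0],1],
    [[0,0,0],[0,0,0],1],
    [[0,0,0],[0,0,0.01],1],
    [[0,0,0],[0,0,0.015],1],
    [[0,0,0],[0,0,0.02],1]
  ]
}}

```text
time_s: 23.13
tcp_pos: [0.5523, 0.1591, 0.1328]
tcp_rot: [[-0.38, 0.925, -0.003], [0.925, 0.38, -0.001], [0.0, -0.003, -1.0]]
force: [0.4, -0.4, -4.8]
grip_width: 0.0119
finger_force: 46.2
```

Request:
{"method": "carry_out", "body": {
  "series": [
    [[0,0,0],[0,0,0.02],1],
    [[0,0,0],[0,0,0.025],1],
    [[0,0,0],[0,-0.005,0.025],1],
    [[0,0,-1],[-0.002,-0.015,0.012],1],
    [[0,0,-1.5],[-0.0025,-0.025,0.005],1],
    [[0,0,-1.5],[-0.0025,-0.03,0],1],
    [[0,0,-1.5],[-0.0025,-0.032,0],1],
    [[0,0,-1.5],[-0.0025,-0.032,0],1]
  ]
}}

```text
time_s: 23.8
tcp_pos: [0.5404, 0.0186, 0.2201]
tcp_rot: [[-0.263, 0.965, -0.001], [0.965, 0.263, -0.0], [-0.0, -0.001, -1.0]]
force: [0.7, -1.1, -4.6]
grip_width: 0.0121
finger_force: 46.8
```

Request:
{"method": "carry_out", "body": {
  "series": [
    [[0,0,-1.5],[-0.0025,-0.032,0],1],
    [[0,0,-1.5],[-0.0025,-0.032,0],1],
    [[0,0,-1.5],[-0.0025,-0.032,0],1],
    [[0,0,-1.5],[-0.0025,-0.032,0],1],
    [[0,0,-1.5],[-0.0025,-0.032,0],1],
    [[0,0,-1.5],[-0.0025,-0.032,0],1],
    [[0,0,-1.5],[-0.0025,-0.03,0],1],
    [[0,0,-1.5],[-0.0025,-0.025,0],1]
  ]
}}

```text
time_s: 24.47
tcp_pos: [0.52, -0.2289, 0.2199]
tcp_rot: [[-0.055, 0.998, -0.001], [0.998, 0.055, 0.0], [0.0, -0.001, -1.0]]
force: [0.7, 0.3, -3.8]
grip_width: 0.0112
finger_force: 46.9
```

Request:
{"method": "carry_out", "body": {
  "series": [
    [[0,0,-1.3],[-0.0025,-0.015,0],1],
    [[0,0,0],[-0.001,-0.006,0],1],
    [[0,0,0],[0,0,0],1],
    [[0,0,0],[0,0,0],1],
    [[0,0,0],[0,0,0],1]
  ]
}}

```text
time_s: 24.88
tcp_pos: [0.5178, -0.2468, 0.2203]
tcp_rot: [[-0.036, 0.999, -0.0], [0.999, 0.036, 0.0], [0.0, -0.0, -1.0]]
force: [0.0, 0.5, -4.9]
grip_width: 0.0117
finger_force: 47.0
```

Run:
```python
from h import *
s=ctrl.read_state(); print(s['tcp_pos'],s['tcp_rot'],s['force'],s['finger_force'])
im,d,W=cloud('wrist'); save('w8',im)
im2,d,W2=cloud('scene'); save('s8',np.hstack([im[:, :],im2])[:, :])
cv2.imwrite('pics/both.png',cv2.resize(np.vstack([im,im2])[...,::-1],(480,600)))
for n,A in (('w',W),('s',W2)):
    h=A[...,2]; x,y=A[...,0],A[...,1]
    for nm,m in (('+y wall',(y>-.23)&(y<-.16)&(x>.46)&(x<.58)),('div',(y>-.33)&(y<-.28)&(x>.46)&(x<.58)),('+x wall',(x>.58)&(x<.63)&(y>-.29)&(y<-.21)),('-x wall',(x>.41)&(x<.46)&(y>-.29)&(y<-.21))):
        m=m&(h>.048)&(h<.064); 
        if m.sum()>5: print(n,nm,m.sum(),np.round(A[m].mean(0),4),np.polyfit(x[m],y[m],1)[0])
```

```text
[ 0.51781569 -0.24680233  0.22026152] [[-3.59113953e-02  9.99354949e-01 -2.38930684e-04]
 [ 9.99354917e-01  3.59114756e-02  3.41055956e-04]
 [ 3.49416311e-04 -2.26528759e-04 -9.99999913e-01]] [ 0.03035889  0.46433357 -4.87044652] 47.02391811646521
w +y wall 585 [ 0.5208 -0.1955  0.0596] 0.03355357777776497
w +x wall 138 [ 0.6032 -0.2215  0.0577] -0.8970354762486571
w -x wall 169 [ 0.4367 -0.225   0.0579] -0.934266781807308
s +y wall 97 [ 0.5168 -0.1943  0.0546] 0.03460149351786638
s div 149 [ 0.5177 -0.3129  0.055 ] 0.09168702341994421
s +x wall 48 [ 0.6021 -0.2494  0.0545] -5.87726102807378
s -x wall 46 [ 0.4344 -0.2498  0.0551] -4.641679072872814
```

View pics/both.png

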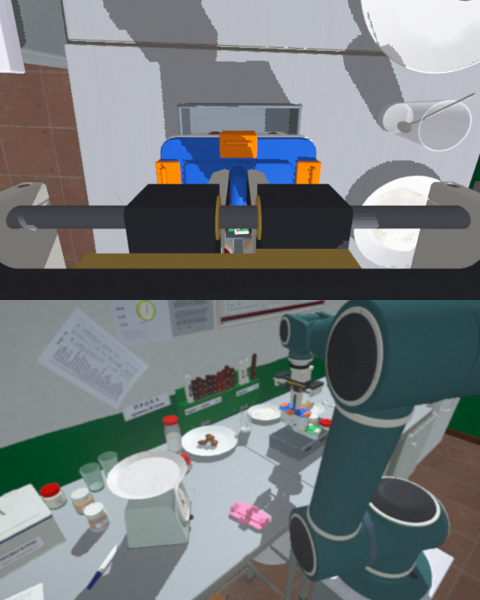

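Upper view: the closed tub is held level over the bay, with all tabs flat. Lower view: the timer and salt are untouched. Wall fits put the bay centre at about (0.519, −0.249), so I'll lower it.

Request:
{"method": "carry_out", "body": {
  "series": [
    [[0,0,0],[0.001,-0.002,-0.02],1],
    [[0,0,0],[0,0,-0.025],1],
    [[0,0,0],[0,0,-0.025],1],
    [[0,0,0],[0,0,-0.02],1],
    [[0,0,0],[0,0,-0.016],1],
    [[0,0,0],[0,0,-0.01],1],
    [[0,0,0],[0,0,-0.006],1],
    [[0,0,0],[0,0,0],1]
  ]
}}

```text
time_s: 25.65
tcp_pos: [0.5188, -0.2491, 0.0975]
tcp_rot: [[-0.036, 0.999, -0.001], [0.999, 0.036, 0.001], [0.001, -0.001, -1.0]]
force: [0.0, 0.6, -4.7]
grip_width: 0.0116
finger_force: 46.6
```

Request:
{"method": "carry_out", "body": {
  "series": [
    [[0,0,0],[0,0,-0.002],1],
    [[0,0,0],[0,0,-0.002],1],
    [[0,0,0],[0,0,-0.001],1],
    [[0,0,0],[0,0,0],1]
  ]
}}

```text
time_s: 25.98
tcp_pos: [0.5191, -0.2496, 0.0937]
tcp_rot: [[-0.035, 0.999, 0.001], [0.999, 0.035, -0.0], [-0.0, 0.001, -1.0]]
force: [0.9, -0.0, -4.7]
grip_width: 0.012
finger_force: 46.6
```

Request:
{"method": "carry_out", "body": {
  "series": [
    [[0,0,0],[0,0,-0.001],1],
    [[0,0,0],[0,0,-0.001],1],
    [[0,0,0],[0,0,0],1]
  ]
}}

```text
time_s: 26.23
tcp_pos: [0.5189, -0.2496, 0.0912]
tcp_rot: [[-0.035, 0.999, -0.0], [0.999, 0.035, 0.0], [0.0, -0.0, -1.0]]
force: [-1.4, -0.2, -4.5]
grip_width: 0.0118
finger_force: 46.6
```

Request:
{"method": "carry_out", "body": {
  "series": [
    [[0,0,0],[0,0,-0.001],1],
    [[0,0,0],[0,0,0],1]
  ]
}}

```text
time_s: 26.4
tcp_pos: [0.519, -0.2497, 0.0908]
tcp_rot: [[-0.035, 0.999, 0.0], [0.999, 0.035, -0.0], [-0.0, 0.0, -1.0]]
force: [-2.0, 1.4, 1.1]
grip_width: 0.0118
finger_force: 47.2
```

Floor contact (the force went from −4.5 to +1.1 N). Release, rise and check.

Request:
{"method": "carry_out", "body": {
  "series": [
    [[0,0,0],[0,0,0],0.85],
    [[0,0,0],[0,0,0],0.6],
    [[0,0,0],[0,0,0],0.55],
    [[0,0,0],[0,0,0.01],0.55],
    [[0,0,0],[0,0,0.025],0.55],
    [[0,0,0],[0,0,0.035],0.55],
    [[0,0,0],[0,0,0.035],0.55],
    [[0,0,0],[0,0,0.035],0.55]
  ]
}}

```text
time_s: 27.07
tcp_pos: [0.5186, -0.2494, 0.2327]
tcp_rot: [[-0.035, 0.999, 0.0], [0.999, 0.035, -0.0], [-0.0, 0.0, -1.0]]
force: [0.6, -0.4, 0.6]
grip_width: 0.0415
finger_force: 0.0
```

Request:
{"method": "carry_out", "body": {
  "series": [
    [[0,0,0],[0,0,0.02],0.55],
    [[0,0,0],[0,0,0.005],0.55],
    [[0,0,0],[0,0,0],0.55],
    [[0,0,0],[0,0,0],0.55]
  ]
}}

```text
time_s: 27.4
tcp_pos: [0.5187, -0.2494, 0.2545]
tcp_rot: [[-0.035, 0.999, -0.001], [0.999, 0.035, 0.0], [0.0, -0.001, -1.0]]
force: [-0.1, 0.7, -0.4]
grip_width: 0.0419
finger_force: 0.0
```

```bash
python3 -c "
from lid import *
lid([.519,-.2495],.055,'w9')
for n in ['top','scene']:
    viewer.get_image(n)
    for l in ['timer','salt']: print(n,l,[(round(a['score'],2),np.round(a['position'],3)) for a in spotter.place_of(l,n)])
"
```

```text
plate 4448 (array([ 520.9, -274.5]), 127.9, 117.6, 2.1) [0.06446315 0.06612057 0.07027318]
all (array([ 521.1, -272.3]), 135.1, 121.8, 2.2)
fin 238 (array([ 520.4, -248.1]), 23.8, 10.9, -88.0) 0.09696418624813471
 tab 483 [ 0.5191 -0.2198  0.0691]
 tab 421 [ 0.4621 -0.2501  0.0691]
 tab 418 [ 0.5777 -0.2463  0.069 ]
 tab 375 [ 0.5212 -0.277   0.0691]
tcp [ 0.51870973 -0.24944932  0.25453599] 0.04185736569967682 [-0.08861999  0.6541014  -0.43177579]
top timer [(0.93, array([ 0.73 ,  0.176, -0.   ])), (0.57, array([ 0.514, -0.247,  0.084]))]
top salt [(0.53, array([ 0.712,  0.329, -0.002]))]
scene timer [(0.74, array([0.732, 0.178, 0.003]))]
scene salt [(0.59, array([ 0.519, -0.283,  0.07 ]))]
```

View pics/w9.png

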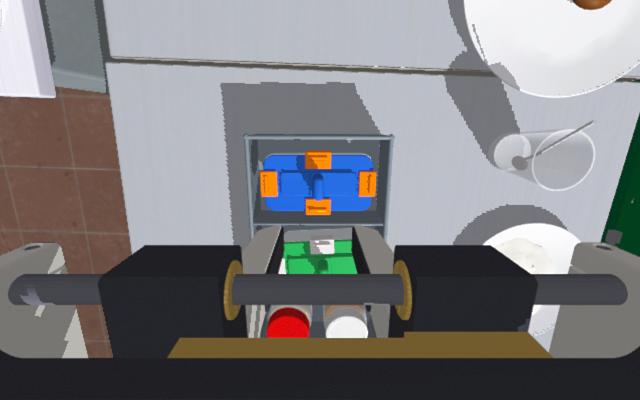

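The closed tub stands level in the bay at (318,183). All four tabs are down (z 0.069, flat), and the timer and salt haven't moved.

```bash
python3 -c "
from workcell import close_job
print(close_job())"
```

```text
the job is handed in; nothing more can be done
None
```

The job is handed in at about 28 s of the 72 s allowed: the tub is lidded with all four tabs down and stands level in the caddy's empty bay, nothing dropped, timer and salt shaker where they were.

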